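# Nip up a glued gate remote in a one-hand bar clamp

### The arm

A 6-joint arm with a two-finger parallel gripper is mounted at the origin on the work surface. World frame = base frame: x ahead of the robot, y to its left, z up, the work surface at z = 0. Lengths are in m, angles in degrees, forces in N, time in s.
With the tool pointing down it reaches from about 0.4 to 0.825 m from the base axis. Payload 7 kg.
Tool frame: the origin (TCP) lies at the very end of the fingers, on their centre line; the grasp point (between the pads) lies 19 mm behind it (r.hold_point_z is the distance from the TCP to the grasp point, in m); x points along the fingers, y is the direction in which the jaws open and shut, and the axes are right-handed (so a half turn about x gives the same grasp; the last joint's range is limited). The gripper opens to 88 mm and grips with 3 to 60 N. Pads are 19 mm wide; open, the fingers measure 130 mm over their backs; the gripper's body (78 mm by 193 mm) begins 47 mm behind the grasp point.
Start: joints at [89.101, 20.546, 0.682, 0, -70.136, -16.507], TCP at [0.202, 0.644, 0.227] pointing down, gripper open.
Joint ranges: [-176.03, 176.03], [-82.01, 121.73], [-58.28, 71.71], [-173.87, 95.51], [-174.79, -0.11], [-173.66, 173.66]. Speed limits (degrees/s): [136.94, 136.94, 172.46, 180, 180, 180].

### API

Orientations are given as [roll, pitch, yaw] about the fixed x, y, z axes, in that order (R = Rz(yaw) Ry(pitch) Rx(roll)).
In Python, from plant import r gives the robot as it stands. The module is installed in compiled form; this text tells all that it offers.
- The arm moves only by the shell command python3 -m creep 'ROWS' [FORCE]. ROWS is JSON, a list of rows, each a list of 7 numbers: the turn, a rotation vector about the tool's x, y, z in rad, then the shift along the tool's x, y, z in cm, then the opening in per cent of the stroke, from 0 (shut) to 100 (fully open). In form: [[rx, ry, rz, x, y, z, fingers], ...]. A call has 1 to 8 rows; each row shifts and turns the commanded pose from where the row before left it, along the tool's axes as they then stand; what a row does not reach is not made up. A row lasts 1/10 s, in which the tool goes at most 50 mm and 8.59 degrees, less where a joint would pass 70% of its speed; a pose out of reach is approached as far as the arm can. A call is refused whole if a number of a shift passes 5 or a number of a turn 0.15, either way. A call with a gripper value outside its range is refused whole. The fingers move at their own pace and stop on an object; FORCE is the grip in N (left out, the last holds). Time passes only in rows, so rows that do not move let the fingers close. It gives the time, the measured TCP pose, the force and the opening at its end, in the units of the state.
- r.get_state(): the state, without advancing time (a new reading comes with each control period).
- r.capture(name): name is "side" or "top" or "wrist"; returns (picture, depth): 400x640x3 uint8, blue, green, red; 400x640 float32, m along the optical axis (not along the pixel's ray), 0 where there is no reading.
- r.camera_info(name): a dict with "fovy" (degrees; the focal length in pixels is half the picture's height over the tangent of half this angle, whatever the lens; pixels are square), "cx", "cy" (the principal point, pixels), "camera_from_world" (4x4, takes a point from world to camera coordinates). Camera axes: x right, y down, z forward; pixel columns grow to the right and rows downward; lengths in m; the calibration is good to about 2 mm. The wrist camera is an equidistant fisheye: a pixel r from the principal point sees the ray r / f radians off the axis. A picture is of the moment at which its call begins: read the wrist's pose just before it. camera_info takes no time and is no camera call; for the wrist camera it gives the pose at the moment of the call.
- r.close_job(): hands the job in, once; it reports no verdict.
Trained networks look in the newest picture that a camera, given by its name, has taken for a name from the list of things; names that differ only in an ending like _2 or _b are one class to them, and where a whole thing is asked for, a point or a joint stands for the part that bears it (a point fixed in the world has none). Each returns a list of dicts, best first, with "score" (0 to 1); they miss things now and then, are a little off and sometimes report something else, mostly with a low value. They report only what shows in the picture. A call takes as long as a camera call. They do not tell look-alikes from the thing itself.
- r.look_for(query, camera): "rect" ([left, top, right, bottom] in pixels, round what is visible of it).
- r.masks_of(query, camera): "pixels" (400x640 bool, what is visible of it) and "rect" ([left, top, right, bottom] in pixels, round what is visible of it).
The state is a dict: "time_s": time; "joints": joint angles; "qd": joint speeds; "joint_torque": joint torques, N m; "tcp_pos": TCP position; "eef_rot": TCP orientation; "contact_force": force on the tool from outside, world axes, zero at the start; "moment": the same for the moment, N m; "gripper_width": finger opening in m.
Only numpy, scipy, OpenCV 4.12 (cv2) and the standard library are available. Lean on these libraries where they do the work, as an engineer would, in place of code of your own. Each camera call takes 0.05 s, during which the arm holds its last target. There are 200 camera calls.

### The job

The yellow gate remote's case has just been glued and stands on its long edge between the jaws of the one-hand bar clamp that lies on the ledge. Take the clamp by its handle and trigger and pump the trigger, moving the jaw with the trigger only, until the jaw's pad bears on the remote and nips it against the fixed pad; then finish with the trigger still held squeezed, firm but gentle, without crushing the case. Leave the remote standing on its edge and do not disturb the tiffin carrier, jar, comb or carabiner.

Things in the scene. Friction and masses are not known exactly. Their poses are not given: they have to be found in the camera images.
- clamp: one-hand bar clamp (grey, red trigger, steel bar), loose, lying on the ledge, 0.8 kg, 30 mm high. Origin: on the ledge under the middle of its 52 x 62 mm housing. x points from handle to jaws, y along the bar to the sliding jaw. Handle: x -106 to -20, y -30 to -6, 28 mm high. Bar: 18 x 6 mm, 15 mm up, tail 177 mm out at -y when open. Slides under a few N, so centres itself between closing fingers
- clamp_grip (a point): where to take handle and trigger together: 72 mm from the clamp's origin along -x, 15 mm above the ledge, midway between handle back and trigger front; axes as the clamp's. Fingers close along the clamp's y, from above. Across both: 62 to 65 mm with the trigger at rest, about 42 mm fully squeezed; nothing else within 35 mm
- trigger (a joint): angle of the red trigger (rad): 0 at rest (sprung out), 0.35 fully squeezed = 20 mm at the grip point; return spring there 3.5 to 6 N. A full squeeze draws the jaw in 9 to 11 mm, a partial one in proportion; it must come out again for the next bite; a one-way brake keeps the jaw. Once the pads bear, about 6 mm more squeeze at the grip point adds 15 N at the jaw (1 to 2 N per N of grip)
- jaw (a joint): how far the sliding jaw, with its 300 mm steel bar, has been drawn in (m): 0 fully open, grows as it closes towards the clamp's -y, at most 0.072
- jaw_pad: soft black rubber pad (26 mm wide, 24 mm high, 8 mm thick) on the sliding jaw, facing -y of the clamp; gives about 1 mm per 15 N. Origin at the middle of its back, 47 mm from the bar along +x, 15 mm above the ledge
- jaw_face (a point): middle of the working face of the sliding jaw's pad; the pad bears when this lies 18 mm from fixed_face with the remote between
- fixed_face (a point): middle of the working face of the firm black pad (26 mm wide, 24 mm high) on the clamp's fixed jaw, facing +y of the clamp: 47 mm along x, 36 mm along y from the clamp's origin, 15 mm up
- remote: yellow plastic gate remote, loose, 64 mm long (its x), 18 mm thick (its y, about the clamp's y), 40 mm high as it stands on its long edge, 60 g; origin under its centre on the ledge; rubber button on its +y face. Slides along when a pad pushes it. The case is crushed above 45 N between the pads; a nip of 10 to 35 N is right
- tiffin: closed three-tier stainless tiffin carrier with side straps and bail, 136 mm wide over all, 216 mm high, 0.75 kg; bystander; origin under its centre
- jar: squat glass jar with a screw-top steel lid, 86 mm wide, 75 mm high; bystander; origin under its centre
- comb: wooden comb lying flat, 150 x 40 x 6 mm; bystander; origin under its centre, length along its x
- carabiner: aluminium carabiner lying flat, 90 x 50 x 10 mm; bystander; origin under its centre
- trigger_face (a point): middle of the red trigger's front (the face a finger pulls), at the grip point; blade 80 mm long, 12 mm thick, 22 mm high, on the +y side of the handle, on a pivot 16 mm from the clamp's origin along -x and 12 mm along +y
Mind the look-alikes: they are no part of the job. Of the things that look like the remote, the middle-sized one is meant.

How it is judged:
By the outcome, as a careful person would: the job done as asked, in the order asked, and still so for the second after the job is handed in, while the arm keeps its last pose, push and grip.
It also fails if it takes over 45 s, if anything falls off the work surface, if the arm or the gripper's body presses on something with over 40 N, if the wrist force passes 120 N, or if a joint passes its speed limit or range.

## Working session

There is one attempt and no reset: what is moved stays moved. The work goes in short steps, Python scripts to look and compute and a shell command to move; the robot and the scene stay as the last step left them, time stands still between calls to the robot, and variables do not carry over. Pictures are saved under pics/ and viewed, about 8 in all and at most 12, crops included, and the job is handed in when it is done.

```bash
mkdir -p pics
cat > h.py <<'E'
import numpy as np,cv2
from plant import r
from scipy.spatial.transform import Rotation as Ro
def world(cam,us,vs,depth=None,z=None,info=None):
    i=info or r.camera_info(cam); f=200/np.tan(np.radians(i['fovy']/2))
    T=np.linalg.inv(np.array(i['camera_from_world']))
    x=(np.asarray(us,float)-i['cx'])/f; y=(np.asarray(vs,float)-i['cy'])/f
    if cam=='wrist':
        t=np.hypot(x,y); k=np.where(t>1e-9,np.tan(t)/np.maximum(t,1e-9),1); x=x*k;y=y*k
    d=np.stack([x,y,np.ones_like(x)],-1)@T[:3,:3].T
    if depth is not None: s=np.asarray(depth)[...,None]
    else: s=((z-T[2,3])/d[...,2])[...,None]
    return T[:3,3]+s*d
E
python3 - <<'E'
from h import *
for n in('top','side'):
    p,d=r.capture(n); cv2.imwrite(f'pics/{n}0.png',p); np.save(f'{n}_d.npy',d)
    print(n,{k:np.round(v,3).tolist() for k,v in r.camera_info(n).items()})
    for q in('clamp','remote','trigger','jaw_pad','tiffin','jar','comb','carabiner'):
        for o in r.masks_of(q,n):
            v,u=np.nonzero(o['pixels']&(d>0)); 
            if len(u)<5: continue
            w=world(n,u,v,d[v,u]); print(q,round(o['score'],2),np.round(o['rect']).tolist(),len(u),np.round(np.median(w,0),3),np.round(np.percentile(w,[2,98],axis=0),3).tolist())
s=r.get_state();print(s)
E
```

```text
top {'fovy': 47.977, 'cx': 322.409, 'cy': 201.231, 'camera_from_world': [[-0.026, -1.0, 0.013, 0.005], [-0.991, 0.024, -0.13, 0.584], [0.129, -0.016, -0.991, 1.224], [0.0, 0.0, 0.0, 1.0]]}
clamp 0.92 [287.0, 171.0, 396.0, 234.0] 1793 [ 0.603 -0.025  0.025] [[0.511, -0.204, -0.001], [0.666, 0.09, 0.033]]
remote 0.77 [268.0, 216.0, 283.0, 244.0] 302 [0.503 0.121 0.051] [[0.465, 0.107, 0.016], [0.547, 0.14, 0.058]]
remote 0.73 [307.0, 164.0, 315.0, 192.0] 153 [0.653 0.021 0.039] [[0.625, 0.012, 0.001], [0.688, 0.03, 0.044]]
trigger 0.5 [312.0, 205.0, 324.0, 227.0] 96 [ 0.545 -0.     0.025] [[0.513, -0.011, 0.02], [0.575, 0.011, 0.029]]
jaw_pad 0.2 [432.0, 155.0, 468.0, 188.0] 846 [ 0.654 -0.366  0.073] [[0.62, -0.408, 0.016], [0.694, -0.334, 0.078]]
tiffin 0.72 [127.0, 147.0, 196.0, 204.0] 2950 [0.641 0.395 0.177] [[0.591, 0.351, 0.009], [0.708, 0.469, 0.216]]
jar 0.64 [432.0, 157.0, 468.0, 189.0] 889 [ 0.655 -0.366  0.072] [[0.62, -0.412, 0.001], [0.694, -0.334, 0.078]]
comb 0.85 [152.0, 231.0, 205.0, 248.0] 669 [0.488 0.405 0.004] [[0.466, 0.334, -0.003], [0.511, 0.47, 0.01]]
comb 0.3
[... 1626 characters left out ...]
[0.43, -0.404, -0.001], [0.514, -0.358, 0.01]]
{'time_s': 0.9, 'joints': array([ 8.90998887e+01,  2.05444154e+01,  6.82834861e-01, -8.93109756e-04,
       -7.01363440e+01, -1.65066137e+01]), 'qd': array([ 0.00235713,  0.00079726,  0.06132546,  0.00566827,  0.02003209,
       -0.0126508 ]), 'joint_torque': array([-1.75136134e-03, -5.82355821e+01,  2.93302470e+01,  7.00234652e+00,
        1.26614035e-02, -5.79808159e-06]), 'tcp_pos': array([0.20193716, 0.64406468, 0.22658706]), 'eef_rot': array([-51.45843979,  89.99776107, 111.1345318 ]), 'contact_force': array([-0.27762338,  0.62512758, -0.73205232]), 'moment': array([0.00164974, 0.0181722 , 0.02839414]), 'gripper_width': 0.08764200638645692}
```

Run:
```python
import cv2,numpy as np
a=cv2.imread('pics/top0.png')[140:260,250:430];b=cv2.imread('pics/side0.png')[170:275,270:410]
a=cv2.resize(a,(720,480),interpolation=cv2.INTER_CUBIC)
cv2.imwrite('pics/crop1.png',a)
from h import *
d=np.load('top_d.npy');p=cv2.imread('pics/top0.png').astype(int)
v,u=np.mgrid[150:260,250:420];v=v.ravel();u=u.ravel();i=r.camera_info('top')
w=world('top',u,v,d[v,u]);c=p[v,u]
red=(c[:,2]>c[:,1]*1.7)&(c[:,2]>c[:,0]*1.7)&(w[:,2]>.012)
print('red',red.sum(),np.round(w[red].min(0),3),np.round(w[red].max(0),3))
x=w[red];m=x.mean(0);e=np.linalg.svd(x[:,:2]-m[:2])[2][0];print(m,np.degrees(np.arctan2(e[1],e[0])))
yel=(c[:,2]>c[:,0]*1.7)&(c[:,1]>c[:,0]*1.5)&(w[:,2]>.03)&(w[:,0]>.6)
x=w[yel];m=x.mean(0);e=np.linalg.svd(x[:,:2]-m[:2])[2][0];print('yel',yel.sum(),m,np.degrees(np.arctan2(e[1],e[0])))
bar=(w[:,2]>.01)&(w[:,1]<-.05)&(w[:,1]>-.2)&(w[:,0]<.66)
x=w[bar];m=x.mean(0);e=np.linalg.svd(x[:,:2]-m[:2])[2][0];print('bar',bar.sum(),m,x.min(0),np.degrees(np.arctan2(e[1],e[0])))
```

```text
red 101 [ 0.42  -0.221  0.017] [0.605 0.012 1.289]
[ 0.55930447 -0.03999826  0.03641617] 106.49005062340132
yel 133 [0.66057709 0.00881083 0.03825736] 120.8368165369664
bar 446 [ 0.59398089 -0.10893406  0.01931305] [ 0.50014064 -0.19862209  0.01010327] -78.41674851825357
```

View pics/crop1.png

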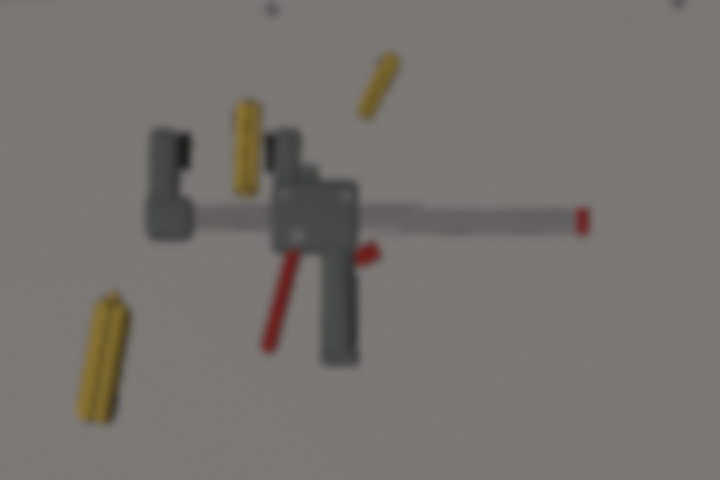

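Run:
```python
from h import *
P=dict(h1=(273,182,.03),h2=(357,182,.03),h3=(273,252,.03),h4=(357,252,.03),tail=(583,221,.018),barL=(215,217,.018),hb=(358,340,.028),hbt=(358,280,.028),hend=(340,364,.028),tr_f=(265,330,.025),tr_f2=(285,260,.025),jp=(190,150,.027),fp=(265,152,.027),ra=(248,104,.04),rb=(246,192,.04))
for k,(u,v,z) in P.items(): print(k,np.round(world('top',250+u/4-.4,140+v/4-.4,z=z),4))
```

```text
h1 [0.6312 0.0024 0.03  ]
h2 [ 0.6298 -0.0572  0.03  ]
h3 [0.5811 0.0036 0.03  ]
h4 [ 0.5797 -0.0557  0.03  ]
tail [ 0.5997 -0.2189  0.018 ]
barL [0.6088 0.0443 0.018 ]
hb [ 0.5176 -0.0546  0.028 ]
hbt [ 0.56   -0.0559  0.028 ]
hend [ 0.501  -0.0415  0.028 ]
tr_f [0.5265 0.0106 0.025 ]
tr_f2 [ 0.5758 -0.0048  0.025 ]
jp [0.6561 0.0609 0.027 ]
fp [0.6535 0.0075 0.027 ]
ra [0.6858 0.0188 0.04  ]
rb [0.6228 0.0216 0.04  ]
```

```bash
cat > plan.py <<'E'
from h import *
import sys
def go(x,y,z,yaw):
    s=r.get_state(); R=Ro.from_euler('xyz',s['eef_rot'],degrees=True).as_matrix(); p=s['tcp_pos']
    best=None
    for k in(0,180):
        a=np.radians(yaw+k); Y=np.array([-np.sin(a),np.cos(a),0]);X=np.array([0,0,-1.]);G=np.c_[X,Y,np.cross(X,Y)]
        rv=Ro.from_matrix(R.T@G).as_rotvec(); print(k,'turn',np.round(rv,4),'shift now',np.round(R.T@(np.array([x,y,z])-p)*100,2),'after',np.round(G.T@(np.array([x,y,z])-p)*100,2))
    print(s['time_s'],np.round(p,4),np.round(s['joints'],1),np.round(s['contact_force'],1),s['gripper_width'])
    print(np.round(R,3).tolist())
if __name__=='__main__': go(*map(float,sys.argv[1:]))
E
python3 plan.py .5335 -.0235 .15 -1.8
```

```text
0 turn [ 2.8692  0.     -0.    ] shift now [  7.66  53.78 -51.61] after [  7.66 -65.68  35.24]
180 turn [-0.2724  0.      0.    ] shift now [  7.66  53.78 -51.61] after [  7.66  65.68 -35.24]
0.9 [0.2019 0.6441 0.2266] [ 89.1  20.5   0.7  -0.  -70.1 -16.5] [-0.3  0.6 -0.7] 0.08764200638645692
[[-0.0, -0.299, -0.954], [0.0, -0.954, 0.299], [-1.0, -0.0, 0.0]]
```

```bash
python3 -m creep '[[-0.136,0,0,0,0,0,100],[-0.136,0,0,0,0,0,100],[0,0,0,0.3,4.2,-2.25,100],[0,0,0,0.3,4.2,-2.25,100],[0,0,0,0.3,4.2,-2.25,100],[0,0,0,0.3,4.2,-2.25,100],[0,0,0,0.3,4.2,-2.25,100],[0,0,0,0.3,4.2,-2.25,100]]' 12; python3 -m creep '[[0,0,0,0.3,4.2,-2.25,100],[0,0,0,0.3,4.2,-2.25,100],[0,0,0,0.3,4.2,-2.25,100],[0,0,0,0.3,4.2,-2.25,100],[0,0,0,0.3,4.2,-2.25,100],[0,0,0,0.3,4.2,-2.25,100],[0,0,0,0.3,4.2,-2.25,100],[0,0,0,0,0,0,100]]'; python3 plan.py .5335 -.0235 .13 -1.8
```

```text
time_s: 1.7
tcp_pos: [0.3294, 0.3861, 0.2087]
eef_rot: [-115.6, 90.0, 62.6]
contact_force: [1.4, 0.3, 0.2]
gripper_width: 0.0876
time_s: 2.5
tcp_pos: [0.478, 0.0846, 0.1872]
eef_rot: [56.1, 89.9, -126.0]
contact_force: [-0.6, 0.1, -0.4]
gripper_width: 0.0878
0 turn [ 3.1356e+00 -1.5000e-03 -1.0000e-03] shift now [ 5.72 10.59 -5.95] after [  5.72 -10.63   5.89]
180 turn [-0.006   0.0006 -0.0009] shift now [ 5.72 10.59 -5.95] after [ 5.72 10.63 -5.89]
2.5 [0.478  0.0846 0.1872] [ 33.3   4.4 -25.9   0.  -59.8  54.5] [-0.6  0.1 -0.4] 0.08782582214648704
[[-0.001, -0.037, -0.999], [-0.001, -0.999, 0.037], [-1.0, 0.001, 0.001]]
```

```bash
python3 -m creep '[[0,0,0,1.5,3.6,-2,100],[0,0,0,1.5,3.5,-2,100],[0,0,0,1.5,3.5,-1.95,100],[0,0,0,1.2,0,0,100],[0,0,0,0,0,0,100]]'
python3 - <<'E'
from h import *
i=r.camera_info('wrist');p,d=r.capture('wrist'); cv2.imwrite('pics/w1.png',p);np.save('w1_d.npy',d)
import pickle;pickle.dump(i,open('w1.pkl','wb'))
print(i)
E
python3 plan.py .5335 -.0235 .004 -1.8
```

```text
time_s: 3.0
tcp_pos: [0.5319, -0.0196, 0.1287]
eef_rot: [13.1, 89.8, -168.9]
contact_force: [-0.3, 0.2, -1.0]
gripper_width: 0.0877
{'fovy': 65.70646984690485, 'cx': 320.77066958811986, 'cy': 194.20911056141838, 'camera_from_world': array([[-0.03385596, -0.99942618,  0.00104005, -0.00224886],
       [-0.95906107,  0.03278131,  0.28129568,  0.50248046],
       [-0.28116836,  0.00852606, -0.95962058,  0.44558538],
       [ 0.        ,  0.        ,  0.        ,  1.        ]])}
0 turn [ 3.1404e+00 -9.0000e-04 -2.9000e-03] shift now [12.59  0.45 -0.15] after [12.59 -0.46  0.13]
180 turn [-0.0011  0.0018 -0.0006] shift now [12.59  0.45 -0.15] after [12.59  0.46 -0.13]
3.05 [ 0.5324 -0.0188  0.1299] [ 19.1  12.2 -24.7  -0.  -53.1  69.1] [-0.2  0.2  1. ] 0.08775847988012303
[[-0.002, -0.033, -0.999], [-0.001, -0.999, 0.033], [-1.0, 0.001, 0.002]]
```

View pics/w1.png

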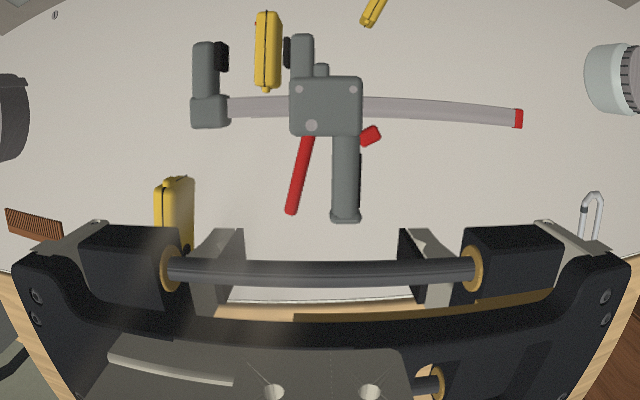

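Wrist view: housing corners (289,77)–(362,136), handle's back edge at col ≈360, trigger's front running (301,140)→(286,210), remote standing at (267,50) between the pads.

Run:
```python
from h import *
import pickle
i=pickle.load(open('w1.pkl','rb'));d=np.load('w1_d.npy')
for k,(u,v,z) in dict(h1=(290,77,.03),h2=(362,78,.03),h3=(289,135,.03),h4=(361,136,.03),hb=(359.5,205,.028),hb2=(360,150,.028),hend=(345,221,.028),tf=(286,205,.025),tf2=(293,175,.025),jp=(228,57,.015),fp=(284,53,.015),tail=(519,118,.015),barl=(235,107,.018)).items():
    print(k,np.round(world('wrist',u,v,z=z,info=i),4),d[int(v),int(u)])
```

```text
h1 [0.6322 0.0014 0.03  ] 0.24568953
h2 [ 0.6297 -0.0572  0.03  ] 0.2672487
h3 [0.584  0.0043 0.03  ] 0.28261432
h4 [ 0.5813 -0.0554  0.03  ] 0.26089427
hb [ 0.5204 -0.0541  0.028 ] 0.27770698
hb2 [ 0.5692 -0.0546  0.028 ] 0.28710684
hend [ 0.5057 -0.0411  0.028 ] 0.2772673
tf [0.5216 0.0111 0.025 ] 0.27470955
tf2 [0.5487 0.0033 0.025 ] 0.26761883
jp [0.6567 0.0575 0.015 ] 0.25364873
fp [0.6555 0.0073 0.015 ] 0.237558
tail [ 0.6005 -0.2216  0.015 ] 0.25576305
barl [0.6107 0.0523 0.018 ] 0.25781047
```

```bash
python3 -m creep '[[0,0,0,0,0.45,-0.2,100],[0,0,0,4,0,0,100],[0,0,0,4,0,0,100],[0,0,0,3,0,0,100],[0,0,0,1.4,0,0,100],[0,0,0,0,0,0,100],[0,0,0,0,0,0,100]]'; python3 plan.py .535 -.0235 .004 -1.8
```

```text
time_s: 3.75
tcp_pos: [0.5357, -0.0225, 0.0076]
eef_rot: [-171.3, 89.9, 7.0]
contact_force: [0.4, 0.1, 0.6]
gripper_width: 0.0877
0 turn [-3.1403e+00 -3.0000e-04 -2.0000e-03] shift now [0.36 0.1  0.07] after [ 0.36 -0.1  -0.06]
180 turn [ 0.0013 -0.0013  0.0002] shift now [0.36 0.1  0.07] after [0.36 0.1  0.06]
3.75 [ 0.5357 -0.0225  0.0076] [ 18.6  21.8 -31.5   0.  -36.6  69.7] [0.4 0.1 0.6] 0.08765049173614993
[[0.001, -0.03, -1.0], [0.0, -1.0, 0.03], [-1.0, -0.0, -0.001]]
```

```bash
python3 -m creep '[[0,0,0,0.4,0.1,0,85],[0,0,0,0,0,0,75],[0,0,0,0,0,0,70],[0,0,0,0,0,0,65],[0,0,0,0,0,0,58],[0,0,0,0,0,0,52],[0,0,0,0,0,0,46],[0,0,0,0,0,0,46]]' 12;  python3 -m creep '[[0,0,0,0,0,0,46]]'
python3 - <<'E'
from h import *
p,d=r.capture('wrist'); cv2.imwrite('pics/w2.png',p)
E
```

```text
time_s: 4.55
tcp_pos: [0.5338, -0.026, 0.0031]
eef_rot: [43.5, 89.9, -138.4]
contact_force: [-3.0, -8.7, 8.1]
gripper_width: 0.0451
time_s: 4.65
tcp_pos: [0.5338, -0.026, 0.0031]
eef_rot: [44.6, 89.9, -137.2]
contact_force: [-3.8, -9.2, 8.4]
gripper_width: 0.0453
```

View pics/w2.png

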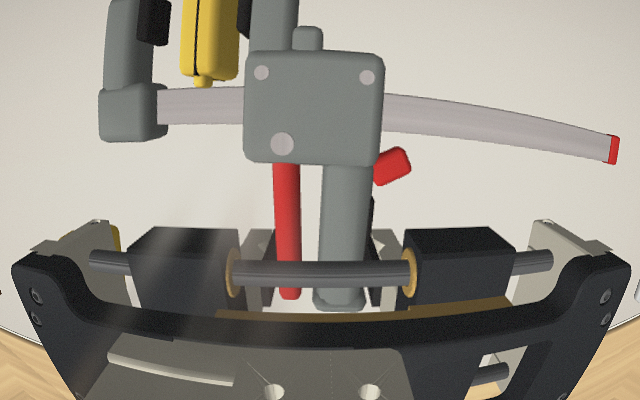

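The clamp is taken and squeezed (trigger col 287, handle col 345). The jaw has come in; the remote (210,40) still stands free.

```bash
python3 -m creep '[[0,0,0,-0.15,0,0,46],[0,0,0,0,0,0,46]]' 14; python3 -m creep '[[0,0,0,0,-0.3,0,56],[0,0,0,0,-0.3,0,64],[0,0,0,0,-0.3,0,72],[0,0,0,0,-0.2,0,77],[0,0,0,0,0,0,77],[0,0,0,0,0,0,77]]'
python3 - <<'E'
from h import *
import pickle
i=r.camera_info('wrist');p,d=r.capture('wrist'); cv2.imwrite('pics/w3.png',p);np.save('w3_d.npy',d);pickle.dump(i,open('w3.pkl','wb'))
E
```

```text
time_s: 4.9
tcp_pos: [0.5338, -0.0251, 0.0038]
eef_rot: [17.1, 89.9, -164.8]
contact_force: [-1.5, -3.8, -3.0]
gripper_width: 0.0421
time_s: 5.5
tcp_pos: [0.5365, -0.0126, 0.0045]
eef_rot: [-162.8, 89.9, 15.4]
contact_force: [-0.3, 0.1, 0.2]
gripper_width: 0.0674
```

View pics/w3.png

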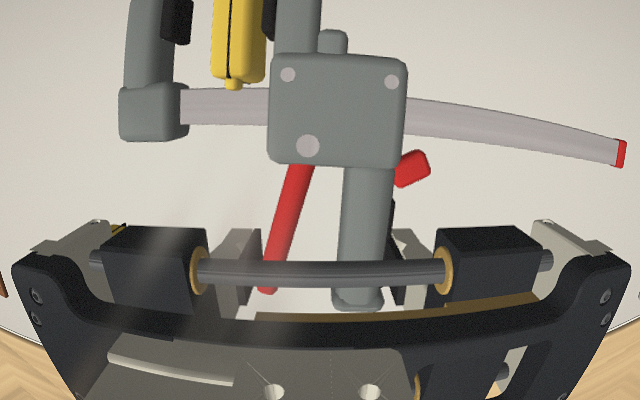

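The trigger is back out at rest and the remote (238,40) stands between jaw pad (192,25) and fixed pad (263,20). Measuring the gap and pumping again.

```bash
python3 - <<'E'
from h import *
import pickle
i=pickle.load(open('w3.pkl','rb'))
for k,(u,v,z) in dict(jp=(193,15,.027),fp=(263,15,.027),ra=(212,15,.04),rb=(264,15,.04)).items(): print(k,np.round(world('wrist',u,v,z=z,info=i),4))
E
python3 -m creep '[[0,0,0,0,0.3,0,66],[0,0,0,0,0.3,0,58],[0,0,0,0,0.3,0,50],[0,0,0,0,0.2,0,46],[0,0,0,0,0,0,46],[0,0,0,0,0,0,46]]' 14
python3 -m creep '[[0,0,0,0,-0.3,0,56],[0,0,0,0,-0.3,0,64],[0,0,0,0,-0.3,0,72],[0,0,0,0,-0.2,0,77],[0,0,0,0,0,0,77],[0,0,0,0,0,0,77]]'
python3 - <<'E'
from h import *
import pickle
i=r.camera_info('wrist');p,d=r.capture('wrist'); cv2.imwrite('pics/w4.png',p);pickle.dump(i,open('w4.pkl','wb'))
E
```

```text
jp [0.6593 0.0419 0.027 ]
fp [0.6544 0.0086 0.027 ]
ra [0.6532 0.0278 0.04  ]
rb [0.6502 0.0059 0.04  ]
time_s: 6.15
tcp_pos: [0.5352, -0.0249, 0.0044]
eef_rot: [149.6, 90.0, -32.2]
contact_force: [0.8, -4.4, 5.2]
gripper_width: 0.0422
time_s: 6.75
tcp_pos: [0.5354, -0.013, 0.0039]
eef_rot: [-125.4, 90.0, 52.8]
contact_force: [2.0, 1.8, 0.8]
gripper_width: 0.0671
```

View pics/w4.png

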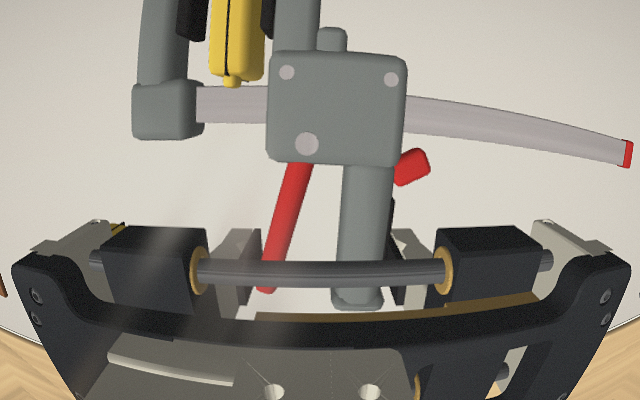

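The jaw base left edge moved from col 120 to 133 while the housing stayed at 268, so it has drawn in, but I'll compute the gap properly and pump once more.

Run:
```python
from h import *
import pickle
for f,P in (('w1',dict(bl=(191,100),hl=(290,105),hr=(362,105),tail=(523,118))),('w3',dict(bl=(120,110),hl=(268,110),hr=(406,110),tail=(626,153))),('w4',dict(bl=(133,110),hl=(267,110),hr=(406,110),tail=(633,153),jp=(205,15),fp=(262,15)))):
    i=pickle.load(open(f+'.pkl','rb'))
    for k,(u,v) in P.items(): print(f,k,np.round(world('wrist',u,v,z=.018 if k=='tail' else .03,info=i),4))
```

```text
w1 bl [0.6206 0.0889 0.03  ]
w1 hl [0.6089 0.0024 0.03  ]
w1 hr [ 0.6071 -0.0566  0.03  ]
w1 tail [ 0.6009 -0.2247  0.018 ]
w3 bl [0.6188 0.083  0.03  ]
w3 hl [0.6109 0.0072 0.03  ]
w3 hr [ 0.6097 -0.0523  0.03  ]
w3 tail [ 0.5933 -0.2312  0.018 ]
w4 bl [0.6166 0.0737 0.03  ]
w4 hl [0.6098 0.007  0.03  ]
w4 hr [ 0.6085 -0.0525  0.03  ]
w4 tail [ 0.5924 -0.2414  0.018 ]
w4 jp [0.6558 0.0338 0.03  ]
w4 fp [0.6521 0.0079 0.03  ]
```

```bash
python3 -m creep '[[0,0,0,0,0.3,0,66],[0,0,0,0,0.3,0,58],[0,0,0,0,0.3,0,50],[0,0,0,0,0.2,0,46],[0,0,0,0,0,0,46],[0,0,0,0,0,0,46]]' 14
python3 -m creep '[[0,0,0,0,-0.3,0,56],[0,0,0,0,-0.3,0,64],[0,0,0,0,-0.3,0,72],[0,0,0,0,-0.2,0,77],[0,0,0,0,0,0,77],[0,0,0,0,0,0,77]]'
python3 - <<'E'
from h import *
import pickle
i=r.camera_info('wrist');p,d=r.capture('wrist'); cv2.imwrite('pics/w5.png',p);pickle.dump(i,open('w5.pkl','wb'))
E
```

```text
time_s: 7.4
tcp_pos: [0.5339, -0.025, 0.0038]
eef_rot: [20.6, 89.9, -161.3]
contact_force: [-2.0, -2.7, -0.0]
gripper_width: 0.0416
time_s: 8.0
tcp_pos: [0.5362, -0.0127, 0.0043]
eef_rot: [-161.4, 89.9, 16.9]
contact_force: [0.8, -0.3, -0.5]
gripper_width: 0.0674
```

View pics/w5.png

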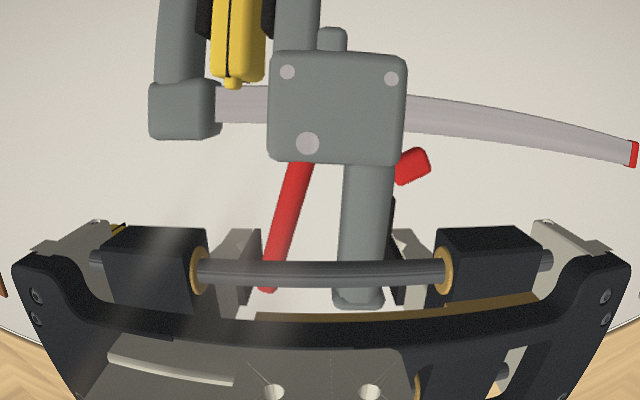

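The jaw pad (col 207) is now nearly against the remote; about 4 mm is left. The next squeeze should bear mid-stroke, so I'll raise the grip in stages to read the stiffness.

```bash
python3 -m creep '[[0,0,0,0,0.3,0,66],[0,0,0,0,0.25,0,60],[0,0,0,0,0.2,0,54],[0,0,0,0,0,0,46],[0,0,0,0,0,0,46],[0,0,0,0,0,0,46],[0,0,0,0,0,0,46],[0,0,0,0,0,0,46]]' 10
python3 -m creep '[[0,0,0,0,0,0,46],[0,0,0,0,0,0,46],[0,0,0,0,0,0,46],[0,0,0,0,0,0,46]]' 12
python3 -m creep '[[0,0,0,0,0,0,46],[0,0,0,0,0,0,46],[0,0,0,0,0,0,46],[0,0,0,0,0,0,46]]' 14
python3 - <<'E'
from h import *
i=r.camera_info('wrist');p,d=r.capture('wrist'); cv2.imwrite('pics/w6.png',p)
E
```

```text
time_s: 8.85
tcp_pos: [0.5354, -0.0212, 0.0044]
eef_rot: [157.7, 90.0, -24.1]
contact_force: [2.1, -5.2, 3.6]
gripper_width: 0.0491
time_s: 9.25
tcp_pos: [0.5352, -0.0213, 0.0044]
eef_rot: [139.4, 90.0, -42.5]
contact_force: [1.5, -5.5, 4.7]
gripper_width: 0.0481
time_s: 9.65
tcp_pos: [0.5351, -0.0214, 0.0044]
eef_rot: [107.1, 90.0, -74.7]
contact_force: [1.1, -7.3, 4.9]
gripper_width: 0.0466
```

View pics/w6.png

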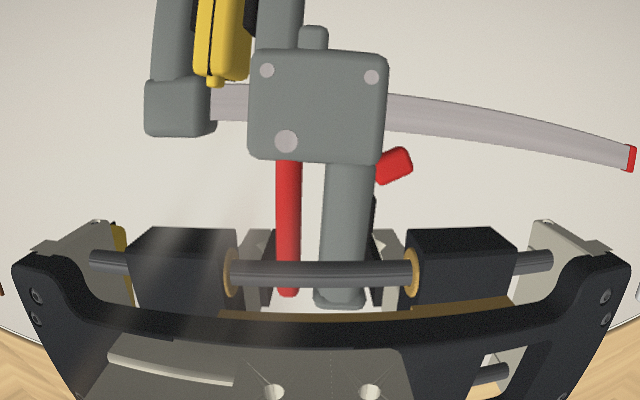

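The pads appear to bear on the standing remote (col 225). The slope of about 0.6 mm/N gives roughly 1.5 N of nip per N of grip. I'll take off the side load and go to 17 N.

```bash
python3 -m creep '[[0,0,0,0,0.1,0,46],[0,0,0,0,0.1,0,46],[0,0,0,0,0,0,46],[0,0,0,0,0,0,46]]'
python3 -m creep '[[0,0,0,0,0,0,46],[0,0,0,0,0,0,46],[0,0,0,0,0,0,46],[0,0,0,0,0,0,46],[0,0,0,0,0,0,46],[0,0,0,0,0,0,46]]' 17
python3 - <<'E'
from h import *
for n in('top','side'):
    p,d=r.capture(n); cv2.imwrite(f'pics/{n}7.png',p); np.save(f'{n}7_d.npy',d)
    for q in('remote','tiffin','jar','comb','carabiner'):
        for o in r.masks_of(q,n)[:4]:
            v,u=np.nonzero(o['pixels']&(d>0)); 
            w=world(n,u,v,d[v,u]); print(n,q,round(o['score'],2),np.round(np.median(w,0),3),np.round(np.percentile(w,[2,98],axis=0),3).tolist())
a=cv2.resize(cv2.imread('pics/side7.png')[160:260,270:410],(700,500),interpolation=cv2.INTER_CUBIC);cv2.imwrite('pics/c7.png',a)
print(r.get_state()['gripper_width'],r.get_state()['contact_force'])
E
```

```text
time_s: 10.1
tcp_pos: [0.5349, -0.0226, 0.0044]
eef_rot: [-129.0, 90.0, 49.2]
contact_force: [-0.7, -1.3, 5.9]
gripper_width: 0.0445
time_s: 10.7
tcp_pos: [0.5349, -0.0228, 0.0044]
eef_rot: [167.4, 90.0, -14.4]
contact_force: [-0.0, -1.7, 5.9]
gripper_width: 0.0436
top remote 0.45 [0.659 0.018 0.039] [[0.632, 0.006, 0.013], [0.686, 0.027, 0.044]]
top jar 0.76 [ 0.655 -0.367  0.072] [[0.62, -0.411, 0.012], [0.694, -0.334, 0.079]]
top comb 0.89 [0.489 0.405 0.005] [[0.465, 0.337, -0.003], [0.514, 0.473, 0.01]]
top carabiner 0.66 [ 0.467 -0.379  0.008] [[0.428, -0.402, -0.003], [0.513, -0.356, 0.014]]
side remote 0.81 [0.658 0.01  0.034] [[0.625, 0.004, 0.014], [0.688, 0.022, 0.039]]
side remote 0.76 [0.488 0.115 0.028] [[0.466, 0.107, 0.002], [0.522, 0.131, 0.052]]
side remote 0.65 [ 0.7   -0.08   0.017] [[0.681, -0.092, -0.001], [0.721, -0.061, 0.029]]
side remote 0.6 [ 0.6   -0.052  0.017] [[0.507, -0.253, 0.004], [0.667, 0.048, 0.029]]
side tiffin 0.59 [0.698 0.362 0.087] [[0.58, -0.041, 0.005], [0.713, 0.4, 0.315]]
side jar 0.63 [ 0.597 -0.152  0.017] [[0.582, -0.254, 0.014], [0.624, 0.052, 0.028]]
side jar 0.59 [ 0.652 -0.399  0.058] [[0.621, -0.42, 0.004], [0.698, -0.343, 0.075]]
side comb 0.82 [0.488 0.393 0.003] [[0.463, 0.326, -0.002], [0.513, 0.472, 0.006]]
side carabiner 0.92 [ 0.472 -0.383  0.007] [[0.43, -0.404, -0.002], [0.514, -0.356, 0.01]]
side carabiner 0.27 [ 0.6   -0.053  0.017] [[0.508, -0.253, -0.002], [0.668, 0.049, 0.03]]
0.0442867010582987 [-0.83229807 -2.30379994  5.86502887]
```

View pics/c7.png

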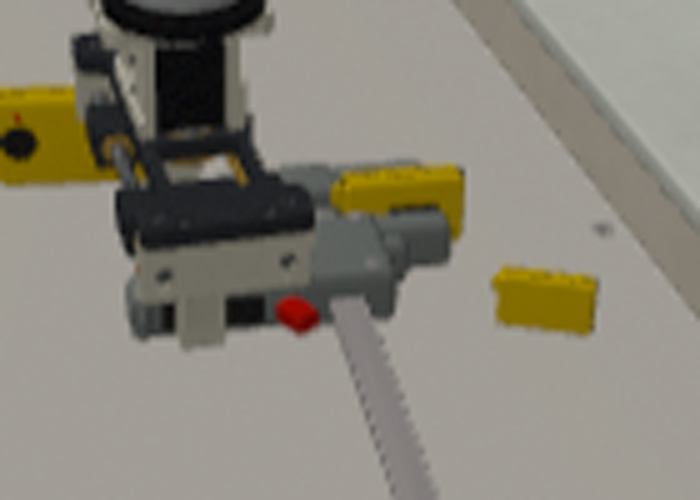

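Remote stands upright between the pads and the look-alikes haven't moved. The nip estimate is somewhere in 10–20 N. The trigger's end stop, about 2 mm further on, caps it at about 25 N, so I'll raise to 20 N for margin.

```bash
python3 -m creep '[[0,0,0,0,0.05,0,46],[0,0,0,0,0,0,46],[0,0,0,0,0,0,46],[0,0,0,0,0,0,46]]' 20
python3 -m creep '[[0,0,0,0,0,0,44],[0,0,0,0,0,0,44],[0,0,0,0,0,0,44],[0,0,0,0,0,0,44]]' 20
python3 - <<'E'
from h import *
import pickle
i=r.camera_info('wrist');p,d=r.capture('wrist'); cv2.imwrite('pics/w8.png',p)
print(r.get_state()['gripper_width'],r.get_state()['contact_force'],r.get_state()['time_s'])
E
```

```text
time_s: 11.7
tcp_pos: [0.5348, -0.0232, 0.0044]
eef_rot: [-119.6, 90.0, 58.6]
contact_force: [-1.4, -1.0, 5.5]
gripper_width: 0.0424
time_s: 12.1
tcp_pos: [0.5348, -0.0232, 0.0044]
eef_rot: [-147.6, 90.0, 30.7]
contact_force: [-1.0, -1.9, 6.4]
gripper_width: 0.0422
0.04207169507978009 [-1.07434604 -0.43522935  5.45292625] 12.15
```

View pics/w8.png

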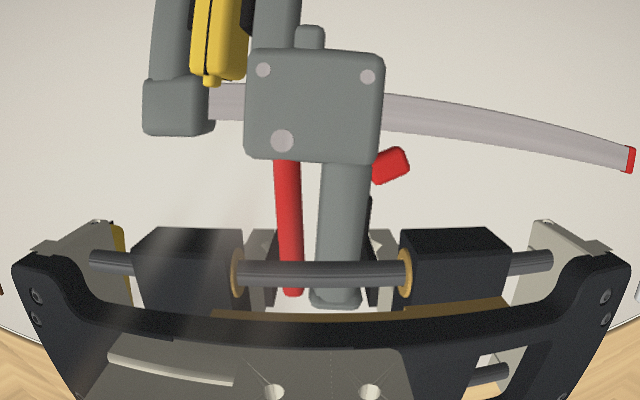

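The trigger is now fully in (42 mm), so the stroke may have ended before a firm bite. I'll release and take a fresh bite. If the pads bear, it will stop early in the stroke.

```bash
python3 -m creep '[[0,0,0,0,-0.3,0,56],[0,0,0,0,-0.3,0,64],[0,0,0,0,-0.3,0,72],[0,0,0,0,-0.15,0,77],[0,0,0,0,0,0,77],[0,0,0,0,0,0,77]]'
python3 -m creep '[[0,0,0,0,0.2,0,70],[0,0,0,0,0.2,0,64],[0,0,0,0,0.1,0,58],[0,0,0,0,0,0,52],[0,0,0,0,0,0,46],[0,0,0,0,0,0,46],[0,0,0,0,0,0,46],[0,0,0,0,0,0,46]]' 10
python3 - <<'E'
from h import *
i=r.camera_info('wrist');print([(round(r.get_state()['gripper_width'],4),np.round(r.get_state()['contact_force'],1)) ])
E
```

```text
time_s: 12.75
tcp_pos: [0.5357, -0.0123, 0.0041]
eef_rot: [-145.0, 89.9, 33.2]
contact_force: [2.6, 1.3, 0.3]
gripper_width: 0.0673
time_s: 13.55
tcp_pos: [0.5347, -0.018, 0.0039]
eef_rot: [18.5, 90.0, -163.3]
contact_force: [-1.1, 2.5, -0.7]
gripper_width: 0.0607
[(0.0607, array([-1.1,  2.5, -0.7]))]
```

It stops at 60.7 mm with 10 N, so the pads do bear. Now I'll firm it up in stages with the side load nulled.

```bash
python3 -m creep '[[0,0,0,0,-0.05,0,46],[0,0,0,0,0,0,46],[0,0,0,0,0,0,46],[0,0,0,0,0,0,46]]' 14
python3 -m creep '[[0,0,0,0,0,0,46],[0,0,0,0,0,0,46],[0,0,0,0,0,0,46],[0,0,0,0,0,0,46]]' 17
python3 -m creep '[[0,0,0,0,0,0,46],[0,0,0,0,0,0,46],[0,0,0,0,0,0,46],[0,0,0,0,0,0,46]]'
```

```text
time_s: 13.95
tcp_pos: [0.5345, -0.0179, 0.0039]
eef_rot: [25.4, 89.9, -156.5]
contact_force: [-2.0, -1.2, -0.8]
gripper_width: 0.0596
time_s: 14.35
tcp_pos: [0.5345, -0.0176, 0.0039]
eef_rot: [15.0, 89.9, -166.9]
contact_force: [-3.3, -3.3, -0.3]
gripper_width: 0.0574
time_s: 14.75
tcp_pos: [0.5345, -0.0175, 0.0039]
eef_rot: [14.4, 89.9, -167.5]
contact_force: [-3.9, -4.3, 0.1]
gripper_width: 0.0573
```

```bash
python3 -m creep '[[0,0,0,0,0.1,0,46],[0,0,0,0,0,0,46],[0,0,0,0,0,0,46],[0,0,0,0,0,0,46],[0,0,0,0,0,0,46],[0,0,0,0,0,0,46]]'
python3 - <<'E'
from h import *
p,d=r.capture('side');q,_=r.capture('wrist')
a=cv2.resize(p[160:260,270:410],(560,400),interpolation=cv2.INTER_CUBIC)
cv2.imwrite('pics/f.png',np.vstack([a[60:300],cv2.resize(q[:250,60:],(560,241))]))
for n in ('remote',):
    for o in r.masks_of(n,'side')[:3]:
        v,u=np.nonzero(o['pixels']&(d>0)); w=world('side',u,v,d[v,u]); print(np.round(np.median(w,0),3),np.round(np.percentile(w,[2,98],axis=0),3).tolist())
s=r.get_state();print(s['gripper_width'],s['contact_force'])
E
```

```text
time_s: 15.35
tcp_pos: [0.5346, -0.0181, 0.0039]
eef_rot: [-10.3, 90.0, 167.9]
contact_force: [-5.3, 0.8, -0.9]
gripper_width: 0.0562
[ 0.7   -0.08   0.017] [[0.68, -0.093, -0.001], [0.721, -0.064, 0.029]]
[0.659 0.01  0.033] [[0.625, 0.004, 0.009], [0.688, 0.023, 0.039]]
[0.492 0.115 0.028] [[0.465, -0.0, -0.001], [0.527, 0.231, 0.084]]
0.05595255210984595 [-4.07655866  0.86144984 -0.44135358]
```

View pics/f.png

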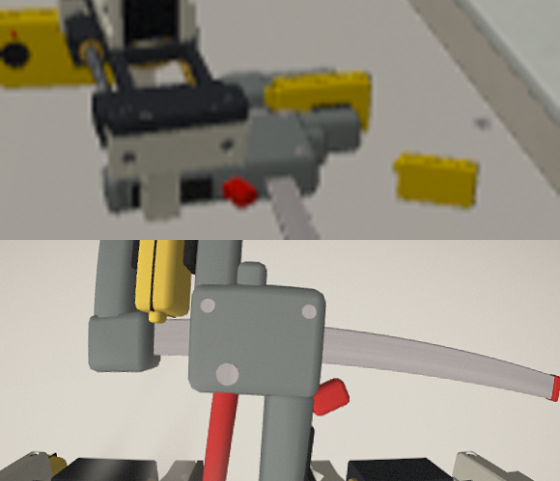

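```bash
python3 -c "
from plant import r
print(r.close_job())"
```

```text
the job is handed in; nothing more can be done
None
```

The middle-sized yellow remote is nipped upright between the clamp's pads, and the job is handed in with the trigger still held squeezed at a 17 N grip. It took about 15.4 s of the 45 s allowed.

**What I did:** I took the clamp by handle and trigger from above and gave three full squeezes, each drawing the jaw in about 10 mm. The fourth squeeze brought the pad onto the remote. I pushed that one to 20 N and the trigger reached the end of its stroke, so I let go and took a fresh bite.

**Last checks:**
- **Bearing:** the fresh bite stopped early, at 60.7 mm with 10 N, where a free stroke ran to about 42 mm. It ended steady at about 56 mm, so the pads do bear on the case.
- **Nip force:** I estimate 15–20 N from how far the trigger moved past contact and the given stiffness. It was not measured directly. At 17 N of grip, the given figures put it between 11 and 27 N.
- **Remote:** the side view shows it standing, with its top at about 39 mm.
- **Bystanders:** the jar, comb and carabiner were unmoved to within a few mm when I last measured them, just before the final squeeze and fresh bite.

**What disagreed:**
- **Tiffin carrier:** the network gave no clean second detection of it. The arm's path stayed well clear, but I have no measurement that it stayed put.
- **Side load while pumping:** an uneven side load of up to about 9 N made the earlier grip readings unreliable. I had it down to about 1 N before handing in.

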